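# Pack the fired stoneware set into its nested crate

### The arm

A 6-joint arm with a two-finger parallel gripper is mounted at the origin on the work surface. World frame = base frame: x ahead of the robot, y to its left, z up, the work surface at z = 0. Lengths are in m, angles in degrees, forces in N, time in s.
With the tool pointing down it reaches from about 0.325 to 0.75 m from the base axis. Payload 7.6 kg.
Tool frame: the origin (TCP) lies at the very end of the fingers, on their centre line; the grasp point (between the pads) lies 19 mm behind it (bot.grip_point_offset is the distance from the TCP to the grasp point, in m); z points along the fingers, y is the line along which they close (so a half turn about z gives the same grasp; the last joint's range is limited). The gripper opens to 85 mm and grips with 20 to 120 N. Pads are 22 mm wide; open, the fingers measure 114 mm over their backs; the gripper's body (76 mm by 85 mm) begins 54 mm behind the grasp point. The pads swing forward as they close: fully open they stand 13 mm farther back than shut.
Start: joints at [64.612, 2.991, 80.254, -0, 96.75, -4.028], TCP at [0.191, 0.489, 0.231] pointing down, gripper open.
Joint ranges: [-166.34, 166.34], [-52.06, 124.39], [6.96, 135.62], [-60.46, 240.46], [14.63, 156.25], [-167.68, 167.68]. Speed limits (degrees/s): [147.25, 147.25, 172.46, 180, 180, 180].

### API

Orientations are given as [roll, pitch, yaw] about the fixed x, y, z axes, in that order (R = Rz(yaw) Ry(pitch) Rx(roll)).
In Python, from bench import bot gives the robot as it stands. The module is installed in compiled form; this text tells all that it offers.
- The arm moves only by the tool send_rows, never from a script. Its argument "targets" is a list that holds one entry, the list of rows, each a list of 7 numbers: the closure, from -1 (fully open) to 1 (shut), so that 0 is half open, then the shift along the tool's x, y, z normalised to -1 to 1, where 1 is 100 mm, then the turn, a rotation vector about the tool's x, y, z normalised to -1 to 1, where 1 is pi rad. A call has 1 to 20 rows; each row is the pose to reach, as a shift and turn from the pose commanded when the call began, along the tool's axes at that moment, turning the shorter way round; what a row does not reach only later rows make up. A row lasts 1/8 s, in which the tool goes at most 62.5 mm and 10.7 degrees, less where a joint would pass 70% of its speed; a pose out of reach is approached as far as the arm can. A call with a number of a shift or a turn outside -1 to 1 is refused whole. A call with a gripper value outside its range is refused whole. The fingers move at their own pace and stop on an object; the grip force is fixed at half the most. Time passes only in rows, so rows that repeat a pose let the fingers close. It gives the time, the measured TCP pose, the force, the opening and the grip force at its end, in the units of the state.
- bot.get_obs(): the state, without advancing time (a new reading comes with each control period).
- bot.camera(name): name is "scene" or "top" or "wrist"; returns the picture (400x640x3 uint8, red, green, blue); there is no depth.
- bot.camera_info(name): a dict with "fx", "fy", "cx", "cy" (pixels), "R" (3x3) and "t" (3): a world point X has camera coordinates R X + t. Camera axes: x right, y down, z forward; pixel columns grow to the right and rows downward; lengths in m; the calibration is good to about 2 mm. The wrist camera is an equidistant fisheye: a pixel r from the principal point sees the ray r / f radians off the axis. A picture is of the moment at which its call begins: read the wrist's pose just before it. camera_info takes no time and is no camera call; for the wrist camera it gives the pose at the moment of the call.
- bot.sign_off(): hands the job in; it is judged then, once.
The state is a dict: "t": time; "qpos": joint angles; "joint_velocities": joint speeds; "joint_efforts": joint torques, N m; "ee_pos": TCP position; "orientation": TCP orientation; "ft_force": force on the tool from outside, world axes, zero at the start; "moment": the same for the moment, N m; "gripper_width": finger opening in m; "grasp_force": force on a finger pad.
Only numpy, scipy, OpenCV 4.12 (cv2) and the standard library are available. Lean on these libraries where they do the work, as an engineer would, in place of code of your own. Each camera call takes 0.05 s, during which the arm holds its last target. There are 200 camera calls.

### The job

Four pieces of a stoneware set stand scattered over the concrete worktop: the tall tumbler without a handle, the small slim cup, the square cup and the oblong flower holder with holes in its top. Set each one down, without dropping it, in the black rubber nest of the wooden crate that matches its shape and size, standing flat on the nest's floor just as it stands now (cups foot up). Leave the look-alikes, the mug with a handle and the plain kiln brick without holes, where they are.

Things in the scene. Friction and masses are not known exactly. Their poses are not given: they have to be found in the camera images.
- tumbler: Tall round brown stoneware tumbler without a handle, standing upside down on its rim, foot up: 58 mm across (nearly straight sides), 84 mm tall, about 0.2 kg. Belongs in the large round nest. Fingers that reach lower than about 6 mm above the piece's underside would meet the nest's rim. Origin: the piece's centre, half-way up; z up.
- shot_cup: Small slim round brown stoneware cup, standing upside down on its rim, foot up: 38 mm across, 56 mm tall, about 0.08 kg. Belongs in the small round nest. Fingers that reach lower than about 6 mm above the piece's underside would meet the nest's rim. Origin: the piece's centre, half-way up; z up.
- square_cup: Square brown stoneware cup, standing upside down on its rim: 50 x 50 mm, 64 mm tall in all; straight sides up to 56 mm, above which there is a smaller square foot (38 mm wide). About 0.18 kg. Belongs in the square nest. Fingers that reach lower than about 6 mm above the piece's underside would meet the nest's rim. Origin: the piece's centre, half-way up; z up. x and y square to its sides.
- flower_brick: Oblong brown stoneware flower holder, a closed block with two rows of five small dark holes in its top: 84 mm long (its x) by 42 mm wide (its y) by 56 mm tall, about 0.24 kg. Belongs in the oblong nest. Fingers that reach lower than about 6 mm above the piece's underside would meet the nest's rim. Origin: the piece's centre, half-way up; z up.
- mug: LOOK-ALIKE, to be left where it stands: like the tumbler (round, brown, upside down, 58 mm across, 84 mm tall) but with a handle on its side that reaches 57 mm out from its axis, along its x. Origin: centre of the body, half-way up; z up.
- kiln_brick: LOOK-ALIKE, to be left where it stands: plain buff kiln brick without holes, 114 mm long (its x) by 57 mm wide (its y) by 50 mm tall. Origin: its centre, half-way up; z up.
- nest_large_round: Large round black rubber nest, 74 mm across inside, for the tumbler. The nest is fixed on the floor of a shallow square pale wooden crate (250 x 250 mm outside, walls 8 mm thick and 22 mm high above the worktop), which holds all four nests, two by two, 112 mm apart. Origin: centre of its underside, 8 mm above the worktop; its floor is 4 mm above the origin, its rim stands 5 mm above that floor and is 4 mm thick. z up.
- nest_small_round: Small round black rubber nest, 54 mm across inside, for the small cup. The nest is fixed on the floor of a shallow square pale wooden crate (250 x 250 mm outside, walls 8 mm thick and 22 mm high above the worktop), which holds all four nests, two by two, 112 mm apart. Origin: centre of its underside, 8 mm above the worktop; its floor is 4 mm above the origin, its rim stands 5 mm above that floor and is 4 mm thick. z up.
- nest_square: Square black rubber nest, 66 x 66 mm inside, sides along its x and y, for the square cup. The nest is fixed on the floor of a shallow square pale wooden crate (250 x 250 mm outside, walls 8 mm thick and 22 mm high above the worktop), which holds all four nests, two by two, 112 mm apart. Origin: centre of its underside, 8 mm above the worktop; its floor is 4 mm above the origin, its rim stands 5 mm above that floor and is 4 mm thick. z up.
- nest_oblong: Oblong black rubber nest, 100 mm inside along its x by 58 mm along its y, for the flower holder. The nest is fixed on the floor of a shallow square pale wooden crate (250 x 250 mm outside, walls 8 mm thick and 22 mm high above the worktop), which holds all four nests, two by two, 112 mm apart. Origin: centre of its underside, 8 mm above the worktop; its floor is 4 mm above the origin, its rim stands 5 mm above that floor and is 4 mm thick. z up.
Not all that is in view belongs to the job. What is shaped like the mug but purple is not meant. Leave any blue look-alike of the square_cup alone.

How it is judged:
By the outcome, as a careful person would: the job done as asked, in the order asked, and still so for the second after the job is handed in, with the robot touching nothing.
It also fails if it takes over 128 s, if anything falls off the work surface, if the arm or the gripper's body presses on something with over 40 N, if the wrist force passes 120 N, or if a joint passes its speed limit or range.

## Working session

There is one attempt and no reset: what is moved stays moved. The work goes in short steps, Python scripts to look and compute and a tool call to move; the robot and the scene stay as the last step left them, time stands still between calls to the robot, and variables do not carry over. Pictures are saved under pics/ and viewed, at most 14 in all, crops included, and the job is handed in when it is done.

Besides the shell and the picture viewer there is one more tool, called as a command line: name --argument value ..., lists and objects as JSON in quotes. send_rows: Moves the arm, as the interface text tells. Scaled input: -1 to 1 covers 100 mm each way for a shift and pi rad each way for a turn. Its arguments: {"type":"object","properties":{"targets":{"type":"array"}},"required":["targets"]}

```bash
mkdir -p pics; python3 - <<'E'
from bench import bot
import cv2
for n in("top","scene"):
    cv2.imwrite(f"pics/{n}0.png",bot.camera(n)[:,:,::-1])
    i=bot.camera_info(n);print(n,{k:(v.tolist() if hasattr(v,'tolist') else v) for k,v in i.items()})
o=bot.get_obs();print(o['ee_pos'],o['orientation'],o['gripper_width'],o['t'])
E
```

```text
top {'fx': 412.18104272067114, 'fy': 412.18104272067114, 'cx': 321.41497818055166, 'cy': 196.69970753466424, 'R': [[-0.003728814558138191, -0.999974490312992, -0.006092180665602621], [-0.9928948176421372, 0.004426872605692861, -0.1189129256990996], [0.11893686157528133, 0.0056054903625188555, -0.9928859961931268]], 't': [-0.05627156646842797, 0.5260627825852691, 1.0365466768423874]}
scene {'fx': 517.7661072798113, 'fy': 517.7661072798113, 'cx': 310.60005755706544, 'cy': 198.88303643048425, 'R': [[0.8007305516495078, 0.5988992645446393, -0.012257837613765187], [0.48271743632113756, -0.6572416137724754, -0.5788068225213843], [-0.35470334129610837, 0.4575512343482892, -0.8153725575586498]], 't': [-0.39755019717803763, -0.25041240033383855, 1.5636836350179215]}
[0.19109027 0.48869669 0.23054983] [-1.79919288e+02 -2.99305605e-03  1.58641003e+02] 0.08506068386095751 0.1
```

View pics/top0.png

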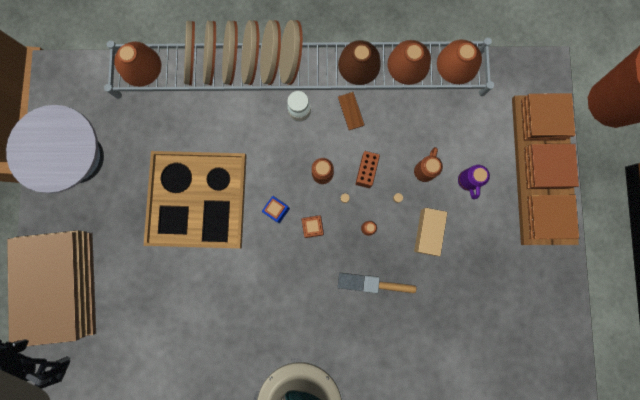

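View pics/scene0.png

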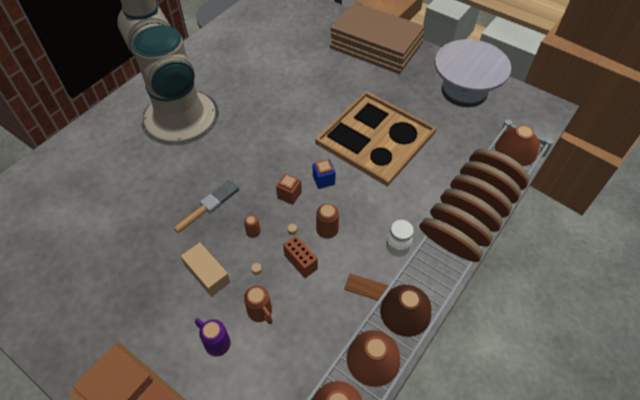

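The top view shows the tumbler (322,170), flower brick (368,169), shot cup (369,228), square cup (313,227) and blue look-alike (276,209). The mug is at (429,166), the kiln brick at (432,232) and the crate centre near (196,199). I'll enlarge it to read the pixels better.

```bash
python3 - <<'E'
import cv2
a=cv2.imread("pics/top0.png")
cv2.imwrite("pics/c1.png",cv2.resize(a[140:250,255:395],None,fx=5.4,fy=5.4,interpolation=2)[:590])
cv2.imwrite("pics/c2.png",cv2.resize(a[145:255,140:255],None,fx=5,fy=5,interpolation=2))
E
```

```text
(no output)
```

View pics/c1.png

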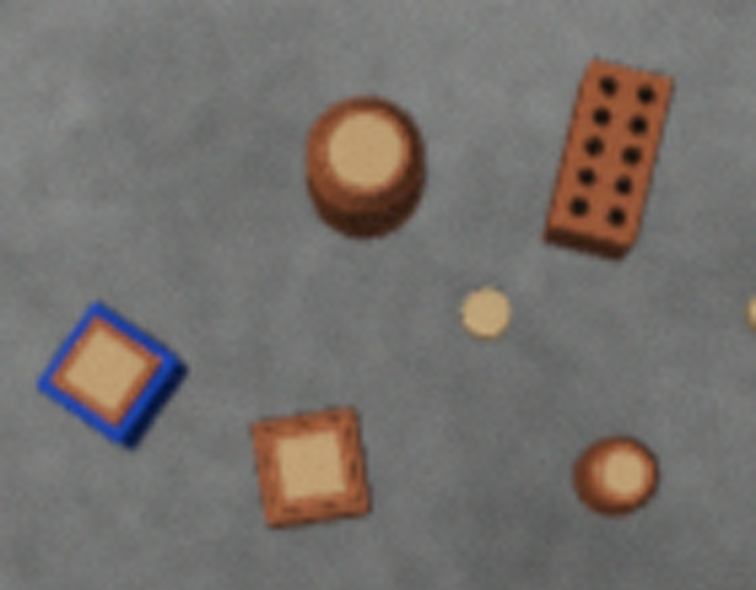

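View pics/c2.png

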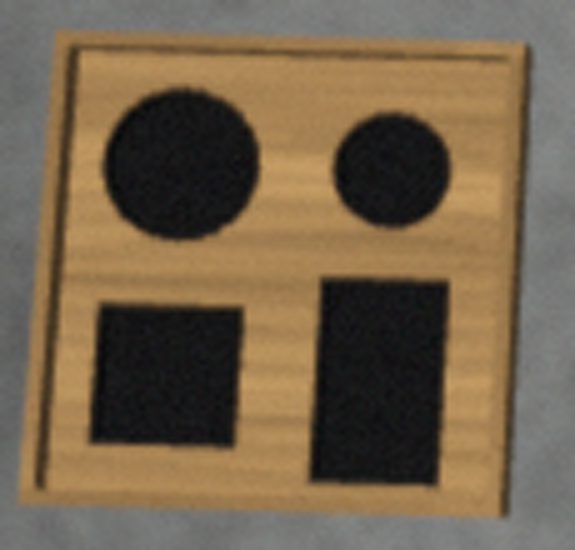

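The enlarged crops give the outlines clearly: tumbler foot (367,150), shot foot (627,475), square cup corners and brick holes in c1; the four nests in c2. Computing positions.

```bash
cat > h.py <<'E'
import numpy as np
from bench import bot
from scipy.spatial.transform import Rotation as Ro
def ray(u,v,z,cam="top"):
    i=bot.camera_info(cam);R=np.array(i['R']);t=np.array(i['t'])
    d=R.T@np.array([(u-i['cx'])/i['fx'],(v-i['cy'])/i['fy'],1]);c=-R.T@t
    return (c+d*(z-c[2])/d[2])[:2]
def rel(x,y,z,yaw):
    "normalised shift and turn (tool axes now) to reach a tool-down pose"
    o=bot.get_obs();R=Ro.from_euler('xyz',o['orientation'],degrees=True)
    T=Ro.from_euler('xyz',[180,0,yaw],degrees=True)
    return np.round(np.r_[R.inv().apply(np.array([x,y,z])-o['ee_pos'])/.1,(R.inv()*T).as_rotvec()/np.pi],4)
E
python3 - <<'E'
from h import *
A=lambda u,v,z:ray(255+(u+.5)/5.4-.5,140+(v+.5)/5.4-.5,z)
B=lambda u,v,z=.017:ray(140+(u+.5)/5-.5,145+(v+.5)/5-.5,z)
ang=lambda a,b:np.degrees(np.arctan2(*(b-a)[::-1]))
print("tumbler",A(367,150,.084)); print("shot",A(627,475,.056))
s=[A(*p,.056) for p in((251,424),(355,407),(371,512),(268,526))]
print("square",np.mean(s,0),A(311,467,.064),[ang(s[i],s[(i+1)%4]) for i in range(4)])
f=[A(*p,.056) for p in((608,87),(645,95),(617,217),(579,207))]
print("brick",np.mean(f,0),ang(f[3],f[0]),ang(f[2],f[1]))
b=[A(*p,.056) for p in((98,303),(184,368),(132,437),(40,382))];print("blue",np.mean(b,0))
print("cork",A(487,313,.0))
print("LR",B(182,164),"SR",B(392,170))
q=[B(*p) for p in((99,302),(244,307),(235,447),(90,443))];print("SQ",np.mean(q,0),ang(q[3],q[0]),ang(q[2],q[1]),ang(q[1],q[0]))
q=[B(*p) for p in((321,278),(449,280),(438,486),(309,482))];print("OB",np.mean(q,0),ang(q[3],q[0]),ang(q[2],q[1]),ang(q[1],q[0]))
E
```

```text
tumbler [ 0.59282741 -0.0618271 ]
shot [ 0.44444246 -0.18177554]
square [ 0.44869065 -0.03524229] [ 0.44835364 -0.03535652] [np.float64(-80.93877123317634), np.float64(-171.54792594863494), np.float64(97.48779080474937), np.float64(9.569374512506759)]
brick [ 0.59702697 -0.17757193] -14.261495832464629 -13.727567761865098
blue [0.4932597  0.05712391]
cork [ 0.52699268 -0.12050652]
LR [0.58067485 0.32621087] SR [0.57693324 0.21482894]
SQ [0.46926019 0.32980326] -1.1777909289281778 -1.6845973325954147 87.77545062593502
OB [0.46544265 0.21857293] -1.621537191895008 -1.735643454341517 88.84897618644756
```

send_rows --targets '[[[-1,-0.4,-0.4,0,0,0,-0.04],[-1,-0.8,-0.8,0,0,0,-0.0856],[-1,-1,-1,0,0,0,-0.0856],[-1,-1,-1,0,0,0,-0.0856]]]'

```text
t: 0.6
ee_pos: [0.2485, 0.3582, 0.2313]
orientation: [180.0, 0.0, 173.9]
ft_force: [-0.0, -0.4, -0.3]
gripper_width: 0.0857
grasp_force: 0.0
```

send_rows --targets '[[[-1,-0.4,-0.4,0,0,0,0],[-1,-0.8,-0.8,0,0,0,0],[-1,-0.97,-0.97,0,0,0,0],[-1,-0.97,-0.97,0,0,0,0]]]'

```text
t: 1.1
ee_pos: [0.3348, 0.2526, 0.231]
orientation: [-180.0, -0.0, 173.9]
ft_force: [-0.1, -0.2, -0.2]
gripper_width: 0.0853
grasp_force: 0.0
```

send_rows --targets '[[[-1,-0.4,-0.4,0,0,0,0],[-1,-0.8,-0.8,0,0,0,0],[-1,-0.97,-0.97,0,0,0,0],[-1,-0.97,-0.97,0,0,0,0]]]'

```text
t: 1.6
ee_pos: [0.421, 0.1468, 0.2308]
orientation: [180.0, -0.1, 174.0]
ft_force: [-0.4, 0.9, 0.4]
gripper_width: 0.0855
grasp_force: 0.0
```

send_rows --targets '[[[-1,-0.4,-0.4,0,0,0,0],[-1,-0.8,-0.8,0,0,0,0],[-1,-0.97,-0.97,0,0,0,0],[-1,-0.97,-0.97,0,0,0,0]]]'

```text
t: 2.1
ee_pos: [0.5073, 0.0408, 0.2308]
orientation: [180.0, -0.1, 174.0]
ft_force: [-0.3, 0.7, -0.4]
gripper_width: 0.0855
grasp_force: 0.0
```

```bash
python3 -c "
from h import *
print(bot.get_obs()['ee_pos'],bot.get_obs()['t'],rel(.593,-.062,.13,174))"
```

```text
[0.50731514 0.04079327 0.23078101] 2.1 [-9.6000e-01 -9.3400e-01  1.0063e+00  1.0000e-04 -4.0000e-04  3.0000e-04]
```

send_rows --targets '[[[-1,-0.4,-0.4,0,0,0,0],[-1,-0.8,-0.78,0.2,0,0,0],[-1,-0.96,-0.934,0.6,0,0,0],[-1,-0.96,-0.934,1.0,0,0,0],[-1,-0.96,-0.934,1.0,0,0,0]]]'

```text
t: 2.72
ee_pos: [0.5908, -0.0604, 0.1277]
orientation: [179.9, -0.4, 174.2]
ft_force: [-0.4, 0.3, 0.6]
gripper_width: 0.0856
grasp_force: 0.0
```

```bash
python3 -c "
from h import *
import cv2
i=bot.camera_info('wrist')
cv2.imwrite('pics/w1.png',bot.camera('wrist')[:,:,::-1])
R=np.array(i['R']);t=np.array(i['t'])
for P in ([.593,-.062,.084],[.597,-.1776,.056],[.449,-.035,.064],[.444,-.182,.056]):
    c=R@np.array(P)+t;th=np.arctan2(np.hypot(c[0],c[1]),c[2]);n=c[:2]/np.hypot(c[0],c[1])
    print(P,i['cx']+i['fx']*th*n[0],i['cy']+i['fy']*th*n[1])
"
```

```text
[0.593, -0.062, 0.084] 321.9009222480735 230.28817838666671
[0.597, -0.1776, 0.056] 181.60697835596105 232.3544621031919
[0.449, -0.035, 0.064] 340.59253354922765 10.018684437954391
[0.444, -0.182, 0.056] 145.33868115650128 44.56227891084504
```

View pics/w1.png

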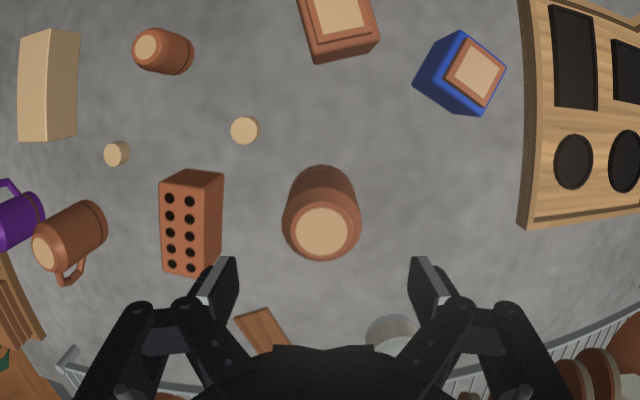

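The tumbler's foot is at (322,231), where predicted (322,230), so the top-camera positions are good. Descending and gripping.

send_rows --targets '[[[-1,0,0,0.3,0,0,0],[-1,0,0,0.6,0,0,0],[-1,0,0,0.85,0,0,0],[-1,0,0,1,0,0,0],[-1,0,0,1,0,0,0],[1,0,0,1,0,0,0],[1,0,0,1,0,0,0],[1,0,0,1,0,0,0],[1,0,0,1,0,0,0],[1,0,0,1,0,0,0],[1,0,0,1,0,0,0]]]'

```text
t: 4.15
ee_pos: [0.5942, -0.0632, 0.0334]
orientation: [180.0, 0.2, 174.0]
ft_force: [-0.3, 0.4, 6.8]
gripper_width: 0.0551
grasp_force: 64.5
```

send_rows --targets '[[[1,0,0,-0.15,0,0,0],[1,0,0,-0.4,0,0,0],[1,0,0,-0.7,0,0,0],[1,0,0,-0.95,0,0,0],[1,0.03,0.2,-0.95,0,0,0],[1,0.06,0.5,-0.95,0,0,0],[1,0.13,0.96,-0.95,0,0,0]]]'

```text
t: 5.03
ee_pos: [0.5891, 0.0351, 0.1248]
orientation: [-180.0, -0.1, 174.0]
ft_force: [0.5, 0.0, -2.2]
gripper_width: 0.0555
grasp_force: 63.8
```

send_rows --targets '[[[1,0.06,0.46,0,0,0,0],[1,0.13,0.96,0,0,0,0]]]'

```text
t: 5.28
ee_pos: [0.5857, 0.133, 0.1248]
orientation: [-180.0, -0.1, 174.1]
ft_force: [1.4, -0.6, -1.5]
gripper_width: 0.0551
grasp_force: 63.8
```

send_rows --targets '[[[1,0.06,0.46,0,0,0,0],[1,0.13,0.96,0,0,0,0]]]'

```text
t: 5.52
ee_pos: [0.5826, 0.2298, 0.1248]
orientation: [-180.0, -0.1, 174.1]
ft_force: [0.6, 0.5, -2.5]
gripper_width: 0.055
grasp_force: 63.8
```

send_rows --targets '[[[1,0.06,0.4,0,0,0,0],[1,0.1,0.75,0,0,0,0],[1,0.12,0.96,0,0,0,0],[1,0.12,0.96,0,0,0,0],[1,0.12,0.96,0,0,0,0]]]'

```text
t: 6.15
ee_pos: [0.5814, 0.324, 0.1253]
orientation: [-179.9, -0.1, 174.1]
ft_force: [-0.0, 0.1, -2.0]
gripper_width: 0.0552
grasp_force: 63.9
```

```bash
python3 -c "
from h import *
print(bot.get_obs()['ee_pos'],bot.get_obs()['t'],bot.get_obs()['gripper_width'],rel(.581,.326,.0455,174))"
```

```text
[0.58135603 0.32402728 0.12529152] 6.15 0.055235373761279974 [ 4.400e-03  2.010e-02  7.979e-01 -3.000e-04 -5.000e-04  3.000e-04]
```

send_rows --targets '[[[1,0,0.02,0.3,0,0,0],[1,0,0.02,0.55,0,0,0],[1,0,0.02,0.68,0,0,0],[1,0,0.02,0.74,0,0,0],[1,0,0.02,0.77,0,0,0],[1,0,0.02,0.78,0,0,0],[1,0,0.02,0.78,0,0,0],[1,0,0.02,0.78,0,0,0]]]'

```text
t: 7.15
ee_pos: [0.5825, 0.3263, 0.0488]
orientation: [180.0, 0.0, 174.1]
ft_force: [0.0, 0.4, -2.3]
gripper_width: 0.055
grasp_force: 63.9
```

send_rows --targets '[[[1,0,0,0.01,0,0,0],[1,0,0,0.02,0,0,0],[1,0,0,0.03,0,0,0],[1,0,0,0.03,0,0,0],[1,0,0,0.03,0,0,0]]]'

```text
t: 7.78
ee_pos: [0.5823, 0.3262, 0.0455]
orientation: [180.0, 0.0, 174.1]
ft_force: [-1.6, 0.1, 0.3]
gripper_width: 0.0551
grasp_force: 64.1
```

send_rows --targets '[[[1,0,0,0.005,0,0,0],[1,0,0,0.005,0,0,0],[0,0,0,0,0,0,0],[-0.5,0,0,0,0,0,0],[-1,0,0,0,0,0,0],[-1,0,0,0,0,0,0],[-1,0,0,0,0,0,0],[-1,0,0,-0.1,0,0,0],[-1,0,0,-0.4,0,0,0],[-1,0,0,-0.8,0,0,0],[-1,0,0,-1,0,0,0],[-1,0,0,-1,0,0,0]]]'

```text
t: 9.28
ee_pos: [0.583, 0.3265, 0.1473]
orientation: [179.9, 0.2, 174.0]
ft_force: [0.4, -0.1, -0.2]
gripper_width: 0.0852
grasp_force: 0.0
```

```bash
python3 -c "
from h import *
import cv2
a=bot.camera('top')[:,:,::-1];cv2.imwrite('pics/t2.png',cv2.resize(a[140:255,130:400],None,fx=2.9,fy=2.9,interpolation=2))
print(bot.get_obs()['ee_pos'],rel(.4445,-.182,.13,174))"
```

```text
[0.58225698 0.32618143 0.14506578] [ 8.4340e-01 -5.1973e+00  1.4950e-01  1.0000e-04  1.0000e-04  3.0000e-04]
```

View pics/t2.png

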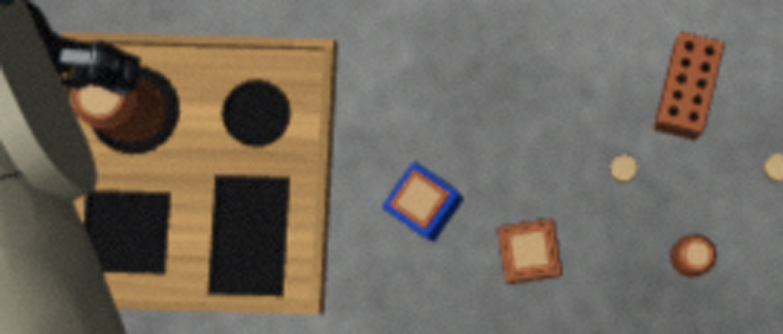

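The tumbler stands in the large round nest (around (135,110) in the crop). Next, the shot cup.

send_rows --targets '[[[-1,0.07,-0.5,0,0,0,0],[-1,0.14,-0.95,0,0,0,0]]]'

```text
t: 9.57
ee_pos: [0.557, 0.2317, 0.1423]
orientation: [-179.9, -0.2, 174.1]
ft_force: [0.9, -0.4, 0.6]
gripper_width: 0.0852
grasp_force: 0.0
```

send_rows --targets '[[[-1,0.07,-0.5,0,0,0,0],[-1,0.14,-0.95,0,0,0,0]]]'

```text
t: 9.82
ee_pos: [0.5332, 0.1383, 0.1428]
orientation: [-179.9, -0.2, 174.0]
ft_force: [0.8, 0.1, 0.7]
gripper_width: 0.0852
grasp_force: 0.0
```

send_rows --targets '[[[-1,0.07,-0.5,0,0,0,0],[-1,0.14,-0.95,0,0,0,0]]]'

```text
t: 10.07
ee_pos: [0.5094, 0.0455, 0.143]
orientation: [-180.0, -0.2, 174.0]
ft_force: [0.7, -0.2, 0.2]
gripper_width: 0.0855
grasp_force: 0.0
```

send_rows --targets '[[[-1,0.07,-0.5,0,0,0,0],[-1,0.14,-0.95,0,0,0,0]]]'

```text
t: 10.32
ee_pos: [0.4856, -0.0474, 0.1431]
orientation: [180.0, -0.2, 174.0]
ft_force: [0.1, -0.8, -0.2]
gripper_width: 0.0856
grasp_force: 0.0
```

send_rows --targets '[[[-1,0.07,-0.5,0,0,0,0],[-1,0.14,-0.95,0,0,0,0],[-1,0.14,-0.95,0,0,0,0]]]'

```text
t: 10.7
ee_pos: [0.4617, -0.141, 0.1431]
orientation: [180.0, -0.2, 173.8]
ft_force: [-0.2, 0.6, 0.2]
gripper_width: 0.0853
grasp_force: 0.0
```

```bash
python3 -c "
from h import *
print(bot.get_obs()['ee_pos'],bot.get_obs()['t'],rel(.4445,-.182,.1,174))"
```

```text
[ 0.46174536 -0.14104608  0.14314659] 10.7 [ 1.257e-01 -4.260e-01  4.317e-01  2.000e-04 -1.100e-03 -1.100e-03]
```

send_rows --targets '[[[-1,0.08,-0.3,0.1,0,0,0],[-1,0.126,-0.426,0.4,0,0,0],[-1,0.126,-0.426,0.8,0,0,0],[-1,0.126,-0.426,1,0,0,0],[-1,0.126,-0.426,1,0,0,0]]]'

```text
t: 11.32
ee_pos: [0.4448, -0.1785, 0.0425]
orientation: [179.9, -0.3, 174.1]
ft_force: [0.2, 0.1, -0.6]
gripper_width: 0.0855
grasp_force: 0.0
```

send_rows --targets '[[[-1,0,0,0.12,0,0,0],[-1,0,0,0.22,0,0,0],[-1,0,0,0.22,0,0,0],[1,0,0,0.22,0,0,0],[1,0,0,0.22,0,0,0],[1,0,0,0.22,0,0,0],[1,0,0,0.22,0,0,0],[1,0,0,0.22,0,0,0],[1,0,0,0.22,0,0,0],[1,0,0,0.22,0,0,0]]]'

```text
t: 12.58
ee_pos: [0.447, -0.1803, 0.0241]
orientation: [-180.0, 0.1, 174.1]
ft_force: [-0.6, -0.3, 5.7]
gripper_width: 0.0343
grasp_force: 60.4
```

```bash
python3 -c "
from h import *
print(bot.get_obs()['ee_pos'],bot.get_obs()['t'],rel(.577,.215,.13,174))"
```

```text
[ 0.4470292  -0.18033788  0.02407   ] 12.575 [-8.8460e-01  4.0663e+00 -1.0599e+00 -2.0000e-04  5.0000e-04  3.0000e-04]
```

send_rows --targets '[[[1,0,0,-0.15,0,0,0],[1,0,0,-0.4,0,0,0],[1,0,0,-0.7,0,0,0],[1,0,0,-0.95,0,0,0],[1,-0.05,0.2,-0.95,0,0,0],[1,-0.1,0.5,-0.95,0,0,0],[1,-0.177,0.82,-0.95,0,0,0]]]'

```text
t: 13.45
ee_pos: [0.4725, -0.0996, 0.1188]
orientation: [180.0, -0.0, 174.0]
ft_force: [0.3, 0.3, -0.9]
gripper_width: 0.0344
grasp_force: 59.8
```

send_rows --targets '[[[1,-0.09,0.41,0,0,0,0],[1,-0.177,0.82,0,0,0,0]]]'

```text
t: 13.7
ee_pos: [0.4988, -0.0194, 0.1188]
orientation: [180.0, 0.0, 174.0]
ft_force: [0.7, -0.3, -0.4]
gripper_width: 0.0347
grasp_force: 59.8
```

send_rows --targets '[[[1,-0.09,0.41,0,0,0,0],[1,-0.177,0.82,0,0,0,0]]]'

```text
t: 13.95
ee_pos: [0.5248, 0.0604, 0.1188]
orientation: [-180.0, -0.0, 174.0]
ft_force: [-0.1, -1.4, -0.5]
gripper_width: 0.0342
grasp_force: 59.8
```

send_rows --targets '[[[1,-0.09,0.41,0,0,0,0],[1,-0.177,0.82,0,0,0,0]]]'

```text
t: 14.2
ee_pos: [0.551, 0.1401, 0.1188]
orientation: [-180.0, -0.0, 174.1]
ft_force: [-0.2, -1.8, -0.6]
gripper_width: 0.0342
grasp_force: 59.8
```

send_rows --targets '[[[1,-0.09,0.41,0,0,0,0],[1,-0.15,0.7,0,0,0,0],[1,-0.177,0.79,0,0,0,0],[1,-0.177,0.79,0,0,0,0],[1,-0.177,0.79,0,0,0,0]]]'

```text
t: 14.82
ee_pos: [0.5766, 0.2144, 0.1184]
orientation: [-180.0, -0.0, 174.0]
ft_force: [0.2, -0.5, -0.4]
gripper_width: 0.0345
grasp_force: 59.9
```

```bash
python3 -c "
from h import *
print(bot.get_obs()['ee_pos'],bot.get_obs()['t'],rel(.577,.215,.0361,174))"
```

```text
[0.57656108 0.21443765 0.11841625] 14.825 [-3.900e-03  6.300e-03  8.232e-01 -1.000e-04 -1.000e-04 -1.000e-04]
```

send_rows --targets '[[[1,0,0,0.3,0,0,0],[1,0,0,0.55,0,0,0],[1,0,0,0.7,0,0,0],[1,0,0,0.76,0,0,0],[1,0,0,0.79,0,0,0],[1,0,0,0.8,0,0,0],[1,0,0,0.8,0,0,0],[1,0,0,0.8,0,0,0]]]'

```text
t: 15.82
ee_pos: [0.5769, 0.2157, 0.0388]
orientation: [180.0, 0.0, 174.1]
ft_force: [-0.4, 0.6, -0.8]
gripper_width: 0.0343
grasp_force: 59.9
```

send_rows --targets '[[[1,0,0,0.01,0,0,0],[1,0,0,0.015,0,0,0],[1,0,0,0.015,0,0,0],[1,0,0,0.015,0,0,0]]]'

```text
t: 16.32
ee_pos: [0.5767, 0.2156, 0.0368]
orientation: [180.0, 0.0, 174.0]
ft_force: [0.4, 0.4, -0.7]
gripper_width: 0.0343
grasp_force: 59.9
```

send_rows --targets '[[[1,0,0,0.01,0,0,0],[1,0,0,0.02,0,0,0],[1,0,0,0.02,0,0,0]]]'

```text
t: 16.7
ee_pos: [0.5769, 0.2156, 0.0361]
orientation: [180.0, 0.0, 174.0]
ft_force: [-3.7, -1.4, 5.5]
gripper_width: 0.0343
grasp_force: 60.6
```

send_rows --targets '[[[0.3,0,0,0,0,0,0],[-0.3,0,0,0,0,0,0],[-0.8,0,0,0,0,0,0],[-0.8,0,0,0,0,0,0],[-0.8,0,0,0,0,0,0],[-0.8,0,0,-0.1,0,0,0],[-0.8,0,0,-0.4,0,0,0],[-0.8,0,0,-0.8,0,0,0],[-0.8,0,0,-1,0,0,0],[-0.8,0,0,-1,0,0,0]]]'

```text
t: 17.95
ee_pos: [0.5775, 0.2158, 0.1366]
orientation: [179.9, 0.2, 174.1]
ft_force: [0.6, -0.5, -1.0]
gripper_width: 0.0766
grasp_force: 0.0
```

```bash
python3 -c "
from h import *
print(bot.get_obs()['ee_pos'],bot.get_obs()['t'],rel(.4487,-.0353,.13,188.7))"
```

```text
[0.57746543 0.21581619 0.1366198 ] 17.95 [ 1.0206e+00 -2.6312e+00  5.9000e-02  3.0000e-04  1.1000e-03 -8.1400e-02]
```

send_rows --targets '[[[-1,0.17,-0.44,0,0,0,0],[-1,0.34,-0.877,0,0,0,0]]]'

```text
t: 18.2
ee_pos: [0.5322, 0.1309, 0.1322]
orientation: [-179.9, -0.2, 174.1]
ft_force: [0.5, -0.5, -0.3]
gripper_width: 0.0855
grasp_force: 0.0
```

send_rows --targets '[[[-1,0.17,-0.44,0,0,0,0],[-1,0.34,-0.877,0,0,0,0]]]'

```text
t: 18.45
ee_pos: [0.4891, 0.0469, 0.1327]
orientation: [-180.0, -0.2, 174.1]
ft_force: [0.9, -0.5, -0.1]
gripper_width: 0.0853
grasp_force: 0.0
```

send_rows --targets '[[[-1,0.17,-0.44,0,0,0,-0.04],[-1,0.34,-0.877,0.1,0,0,-0.0814],[-1,0.34,-0.877,0.3,0,0,-0.0814],[-1,0.34,-0.877,0.3,0,0,-0.0814],[-1,0.34,-0.877,0.3,0,0,-0.0814]]]'

```text
t: 19.08
ee_pos: [0.4479, -0.0352, 0.1046]
orientation: [180.0, -0.0, -171.3]
ft_force: [0.2, -0.2, -0.1]
gripper_width: 0.0855
grasp_force: 0.0
```

```bash
python3 -c "
from h import *
import cv2
i=bot.camera_info('wrist')
cv2.imwrite('pics/w2.png',bot.camera('wrist')[:,:,::-1])
R=np.array(i['R']);t=np.array(i['t'])
P=[.4487,-.0353,.064]
c=R@np.array(P)+t;th=np.arctan2(np.hypot(c[0],c[1]),c[2]);n=c[:2]/np.hypot(c[0],c[1])
print(P,i['cx']+i['fx']*th*n[0],i['cy']+i['fy']*th*n[1])
print(bot.get_obs()['ee_pos'],bot.get_obs()['t'],rel(.4487,-.0353,.022,188.7))"
```

```text
[0.4487, -0.0353, 0.064] 323.9637842065417 230.00653061059543
[ 0.44820285 -0.03515269  0.10497519] 19.125 [-4.600e-03 -2.300e-03  8.298e-01  0.000e+00  0.000e+00  2.000e-04]
```

View pics/w2.png

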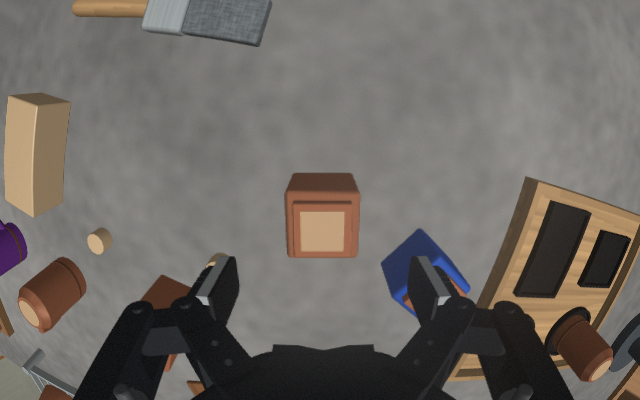

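The wrist view shows the square cup centred at (322,231), square to the fingers with the blue cup clear. The shot cup is standing in its nest at (580,340).

send_rows --targets '[[[-1,0,0,0.25,0,0,0],[-1,0,0,0.5,0,0,0],[-1,0,0,0.7,0,0,0],[-1,0,0,0.83,0,0,0],[-1,0,0,0.83,0,0,0],[1,0,0,0.83,0,0,0],[1,0,0,0.83,0,0,0],[1,0,0,0.83,0,0,0],[1,0,0,0.83,0,0,0],[1,0,0,0.83,0,0,0],[1,0,0,0.83,0,0,0]]]'

```text
t: 20.5
ee_pos: [0.4488, -0.0357, 0.0229]
orientation: [-180.0, 0.1, -171.3]
ft_force: [-0.0, 0.2, 5.6]
gripper_width: 0.0494
grasp_force: 63.4
```

```bash
python3 -c "
from h import *
print(bot.get_obs()['ee_pos'],bot.get_obs()['t'],rel(.469,.330,.13,178.2))"
```

```text
[ 0.44881031 -0.03570732  0.0228913 ] 20.5 [-7.5500e-01  3.5838e+00 -1.0716e+00 -1.0000e-04  7.0000e-04  5.8300e-02]
```

send_rows --targets '[[[1,0,0,-0.15,0,0,0],[1,0,0,-0.4,0,0,0],[1,0,0,-0.7,0,0,0],[1,0,0,-0.95,0,0,0],[1,0,0,-0.98,0,0,0],[1,-0.05,0.2,-0.98,0,0,0],[1,-0.1,0.5,-0.98,0,0,0],[1,-0.189,0.896,-0.98,0,0,0]]]'

```text
t: 21.5
ee_pos: [0.4523, 0.0564, 0.1186]
orientation: [180.0, -0.1, -171.4]
ft_force: [0.8, -0.9, -1.8]
gripper_width: 0.0489
grasp_force: 62.8
```

send_rows --targets '[[[1,-0.09,0.45,0,0,0,0],[1,-0.189,0.896,0,0,0,0]]]'

```text
t: 21.75
ee_pos: [0.4574, 0.1485, 0.1185]
orientation: [-180.0, -0.1, -171.3]
ft_force: [0.5, 0.2, -1.5]
gripper_width: 0.0493
grasp_force: 62.8
```

send_rows --targets '[[[1,-0.09,0.45,0,0,0,0],[1,-0.189,0.896,0,0,0,0]]]'

```text
t: 22.0
ee_pos: [0.4625, 0.24, 0.1185]
orientation: [-180.0, -0.1, -171.3]
ft_force: [-0.0, -0.9, -1.1]
gripper_width: 0.0493
grasp_force: 62.8
```

send_rows --targets '[[[1,-0.09,0.45,0,0,0,0.03],[1,-0.15,0.75,0,0,0,0.0583],[1,-0.189,0.896,0,0,0,0.0583],[1,-0.189,0.896,0,0,0,0.0583],[1,-0.189,0.896,0,0,0,0.0583]]]'

```text
t: 22.62
ee_pos: [0.4685, 0.329, 0.1195]
orientation: [-180.0, -0.0, 178.2]
ft_force: [-0.3, 0.1, -1.3]
gripper_width: 0.0491
grasp_force: 62.8
```

```bash
python3 -c "
from h import *
print(bot.get_obs()['ee_pos'],bot.get_obs()['t'],rel(.469,.330,.0349,178.2))"
```

```text
[0.46853727 0.32902253 0.11949406] 22.625 [-4.700e-03  1.050e-02  8.459e-01 -2.000e-04 -2.000e-04  0.000e+00]
```

send_rows --targets '[[[1,0,0,0.3,0,0,0],[1,0,0,0.55,0,0,0],[1,0,0,0.72,0,0,0],[1,0,0,0.78,0,0,0],[1,0,0,0.81,0,0,0],[1,0,0,0.82,0,0,0],[1,0,0,0.82,0,0,0],[1,0,0,0.82,0,0,0]]]'

```text
t: 23.62
ee_pos: [0.4687, 0.3303, 0.0383]
orientation: [180.0, 0.0, 178.2]
ft_force: [1.2, 0.1, -1.4]
gripper_width: 0.049
grasp_force: 62.9
```

send_rows --targets '[[[1,0,0,0.01,0,0,0],[1,0,0,0.02,0,0,0],[1,0,0,0.02,0,0,0],[1,0,0,0.02,0,0,0]]]'

```text
t: 24.12
ee_pos: [0.4684, 0.3302, 0.0358]
orientation: [180.0, -0.0, 178.2]
ft_force: [0.7, -0.3, -2.4]
gripper_width: 0.0491
grasp_force: 62.9
```

send_rows --targets '[[[1,0,0,0.008,0,0,0],[1,0,0,0.015,0,0,0],[1,0,0,0.015,0,0,0]]]'

```text
t: 24.5
ee_pos: [0.4686, 0.3303, 0.0349]
orientation: [180.0, 0.0, 178.2]
ft_force: [-2.7, -1.0, 4.8]
gripper_width: 0.0491
grasp_force: 63.4
```

send_rows --targets '[[[0.3,0,0,0,0,0,0],[-0.3,0,0,0,0,0,0],[-0.8,0,0,0,0,0,0],[-1,0,0,0,0,0,0],[-1,0,0,0,0,0,0],[-1,0,0,-0.1,0,0,0],[-1,0,0,-0.4,0,0,0],[-1,0,0,-0.8,0,0,0],[-1,0,0,-1,0,0,0],[-1,0,0,-1,0,0,0]]]'

```text
t: 25.75
ee_pos: [0.4694, 0.3308, 0.1369]
orientation: [179.8, 0.2, 178.2]
ft_force: [1.5, -0.2, -0.4]
gripper_width: 0.0855
grasp_force: 0.0
```

```bash
python3 -c "
from h import *
print(bot.get_obs()['ee_pos'],bot.get_obs()['t'],rel(.597,-.1776,.13,166))"
```

```text
[0.46941209 0.33076282 0.13692806] 25.75 [-1.4338e+00 -5.0415e+00  6.1500e-02  1.0000e-03  1.2000e-03  6.7800e-02]
```

send_rows --targets '[[[-1,-0.12,-0.42,0,0,0,0],[-1,-0.239,-0.84,0,0,0,0]]]'

```text
t: 26.0
ee_pos: [0.4892, 0.2445, 0.1329]
orientation: [-180.0, -0.1, 178.3]
ft_force: [0.7, -0.0, 0.5]
gripper_width: 0.0852
grasp_force: 0.0
```

send_rows --targets '[[[-1,-0.12,-0.42,0,0,0,0],[-1,-0.239,-0.84,0,0,0,0]]]'

```text
t: 26.25
ee_pos: [0.5106, 0.1593, 0.133]
orientation: [-180.0, -0.1, 178.2]
ft_force: [0.3, 0.5, 0.6]
gripper_width: 0.0856
grasp_force: 0.0
```

send_rows --targets '[[[-1,-0.12,-0.42,0,0,0,0],[-1,-0.239,-0.84,0,0,0,0]]]'

```text
t: 26.5
ee_pos: [0.5318, 0.0746, 0.133]
orientation: [-180.0, -0.1, 178.2]
ft_force: [1.0, 0.1, -0.4]
gripper_width: 0.0854
grasp_force: 0.0
```

send_rows --targets '[[[-1,-0.12,-0.42,0,0,0,0],[-1,-0.239,-0.84,0,0,0,0]]]'

```text
t: 26.75
ee_pos: [0.5531, -0.01, 0.1329]
orientation: [180.0, -0.1, 178.2]
ft_force: [0.4, -0.8, 0.0]
gripper_width: 0.0859
grasp_force: 0.0
```

send_rows --targets '[[[-1,-0.12,-0.42,0,0,0,0],[-1,-0.239,-0.84,0,0,0,0]]]'

```text
t: 27.0
ee_pos: [0.5744, -0.0947, 0.1329]
orientation: [180.0, -0.1, 178.2]
ft_force: [0.4, 0.9, 0.1]
gripper_width: 0.0852
grasp_force: 0.0
```

send_rows --targets '[[[-1,-0.12,-0.42,0,0,0,0.03],[-1,-0.239,-0.84,0.1,0,0,0.0678],[-1,-0.239,-0.84,0.3,0,0,0.0678],[-1,-0.239,-0.84,0.3,0,0,0.0678],[-1,-0.239,-0.84,0.3,0,0,0.0678]]]'

```text
t: 27.62
ee_pos: [0.596, -0.1769, 0.1043]
orientation: [180.0, -0.0, 166.1]
ft_force: [0.7, -0.1, -0.3]
gripper_width: 0.0852
grasp_force: 0.0
```

```bash
python3 -c "
from h import *
import cv2
i=bot.camera_info('wrist')
cv2.imwrite('pics/w3.png',bot.camera('wrist')[:,:,::-1])
R=np.array(i['R']);t=np.array(i['t'])
P=[.597,-.1776,.056]
c=R@np.array(P)+t;th=np.arctan2(np.hypot(c[0],c[1]),c[2]);n=c[:2]/np.hypot(c[0],c[1])
print(P,i['cx']+i['fx']*th*n[0],i['cy']+i['fy']*th*n[1])
print(bot.get_obs()['ee_pos'],bot.get_obs()['t'],rel(.597,-.1776,.02,166))"
```

```text
[0.597, -0.1776, 0.056] 323.3371499834098 225.43065295377755
[ 0.59625375 -0.17705252  0.10491619] 27.675 [-7.900e-03 -3.700e-03  8.492e-01  0.000e+00  2.000e-04  6.000e-04]
```

View pics/w3.png

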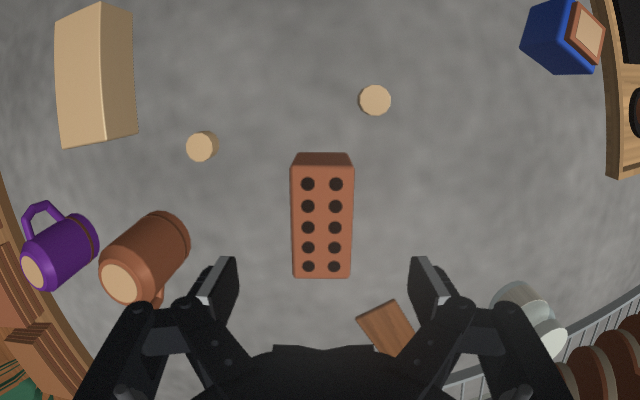

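The brick is centred and parallel to the fingers at (321,227), and the mug is well clear. Gripping.

send_rows --targets '[[[-1,0,0,0.25,0,0,0],[-1,0,0,0.5,0,0,0],[-1,0,0,0.7,0,0,0],[-1,0,0,0.84,0,0,0],[-1,0,0,0.84,0,0,0],[1,0,0,0.84,0,0,0],[1,0,0,0.84,0,0,0],[1,0,0,0.84,0,0,0],[1,0,0,0.84,0,0,0],[1,0,0,0.84,0,0,0],[1,0,0,0.84,0,0,0]]]'

```text
t: 29.05
ee_pos: [0.5967, -0.1783, 0.0214]
orientation: [-180.0, 0.1, 166.0]
ft_force: [0.2, 0.4, 6.0]
gripper_width: 0.0413
grasp_force: 62.8
```

```bash
python3 -c "
from h import *
print(bot.get_obs()['ee_pos'],bot.get_obs()['t'],rel(.4655,.2185,.13,178.2))"
```

```text
[ 0.59665054 -0.17828564  0.02139352] 29.05 [ 2.2303e+00  3.5327e+00 -1.0906e+00 -1.0000e-04  6.0000e-04 -6.7800e-02]
```

send_rows --targets '[[[1,0,0,-0.15,0,0,0],[1,0,0,-0.4,0,0,0],[1,0,0,-0.7,0,0,0],[1,0,0,-0.95,0,0,0],[1,0,0,-1,0,0,0],[1,0.1,0.2,-1,0,0,0],[1,0.3,0.5,-1,0,0,0],[1,0.558,0.883,-1,0,0,0]]]'

```text
t: 30.05
ee_pos: [0.5616, -0.0772, 0.1183]
orientation: [180.0, -0.2, 166.0]
ft_force: [0.2, 1.3, -3.4]
gripper_width: 0.0413
grasp_force: 62.1
```

send_rows --targets '[[[1,0.28,0.44,0,0,0,0],[1,0.558,0.883,0,0,0,0]]]'

```text
t: 30.3
ee_pos: [0.5283, 0.0226, 0.1185]
orientation: [-180.0, -0.2, 166.0]
ft_force: [0.4, 0.4, -3.8]
gripper_width: 0.0412
grasp_force: 62.1
```

send_rows --targets '[[[1,0.28,0.44,0,0,0,0],[1,0.558,0.883,0,0,0,0]]]'

```text
t: 30.55
ee_pos: [0.4954, 0.1216, 0.1187]
orientation: [-180.0, -0.2, 166.0]
ft_force: [0.7, 0.1, -3.1]
gripper_width: 0.0411
grasp_force: 62.1
```

send_rows --targets '[[[1,0.25,0.4,0,0,0,-0.03],[1,0.45,0.7,0,0,0,-0.0678],[1,0.558,0.883,0,0,0,-0.0678],[1,0.558,0.883,0,0,0,-0.0678],[1,0.558,0.883,0,0,0,-0.0678]]]'

```text
t: 31.18
ee_pos: [0.4642, 0.2182, 0.1194]
orientation: [-180.0, -0.1, 178.2]
ft_force: [-0.8, 0.1, -3.4]
gripper_width: 0.0413
grasp_force: 62.2
```

```bash
python3 -c "
from h import *
print(bot.get_obs()['ee_pos'],bot.get_obs()['t'],rel(.4655,.2185,.0334,178.2))"
```

```text
[0.46423089 0.21822955 0.11941109] 31.175 [-1.380e-02  3.800e-03  8.601e-01 -3.000e-04 -5.000e-04  1.000e-04]
```

send_rows --targets '[[[1,0,0,0.3,0,0,0],[1,0,0,0.55,0,0,0],[1,0,0,0.73,0,0,0],[1,0,0,0.8,0,0,0],[1,0,0,0.83,0,0,0],[1,0,0,0.84,0,0,0],[1,0,0,0.84,0,0,0],[1,0,0,0.84,0,0,0]]]'

```text
t: 32.17
ee_pos: [0.4651, 0.2188, 0.0368]
orientation: [180.0, 0.0, 178.2]
ft_force: [-0.5, 0.8, -1.9]
gripper_width: 0.041
grasp_force: 62.1
```

send_rows --targets '[[[1,0,0,0.01,0,0,0],[1,0,0,0.02,0,0,0],[1,0,0,0.02,0,0,0],[1,0,0,0.02,0,0,0]]]'

```text
t: 32.67
ee_pos: [0.4649, 0.2186, 0.0343]
orientation: [180.0, -0.0, 178.2]
ft_force: [0.3, 0.7, -3.9]
gripper_width: 0.0412
grasp_force: 62.1
```

send_rows --targets '[[[1,0,0,0.008,0,0,0],[1,0,0,0.015,0,0,0],[1,0,0,0.015,0,0,0]]]'

```text
t: 33.05
ee_pos: [0.465, 0.2187, 0.0334]
orientation: [180.0, 0.0, 178.2]
ft_force: [-2.9, -0.9, 4.7]
gripper_width: 0.0414
grasp_force: 62.8
```

Down; release, rise and step away so the top camera can see.

send_rows --targets '[[[0.3,0,0,0,0,0,0],[-0.3,0,0,0,0,0,0],[-0.7,0,0,0,0,0,0],[-0.7,0,0,0,0,0,0],[-0.7,0,0,0,0,0,0],[-0.7,0,0,-0.1,0,0,0],[-0.7,0,0,-0.4,0,0,0],[-0.7,0,0,-0.8,0,0,0],[-0.7,0,0,-1,0,0,0],[-0.7,0,0,-1,0,0,0]]]'

```text
t: 34.3
ee_pos: [0.4659, 0.219, 0.1352]
orientation: [179.9, 0.2, 178.2]
ft_force: [-0.7, 0.2, 0.4]
gripper_width: 0.0722
grasp_force: 0.0
```

send_rows --targets '[[[-0.7,0.1,-0.4,-0.2,0,0,0],[-0.7,0.3,-0.9,-0.4,0,0,0],[-0.7,0.3,-0.9,-0.4,0,0,0]]]'

```text
t: 34.67
ee_pos: [0.4318, 0.1277, 0.1735]
orientation: [180.0, 0.1, 178.0]
ft_force: [-1.1, 0.9, 0.2]
gripper_width: 0.0729
grasp_force: 0.0
```

send_rows --targets '[[[-0.7,0,-0.5,0,0,0,0],[-0.7,0,-1,0,0,0,0],[-0.7,0,-1,0,0,0,0],[-0.7,0,-1,0,0,0,0]]]'

```text
t: 35.17
ee_pos: [0.4288, 0.0303, 0.1718]
orientation: [180.0, -0.1, 178.2]
ft_force: [0.4, -0.1, 0.3]
gripper_width: 0.0725
grasp_force: 0.0
```

```bash
python3 -c "
from h import *
import cv2
a=bot.camera('top')[:,:,::-1];b=bot.camera('scene')[:,:,::-1]
cv2.imwrite('pics/end.png',np.hstack([cv2.resize(a[140:260,140:260],(400,400),interpolation=2),cv2.resize(b[80:200,310:440],(400,400),interpolation=2)]))"
```

```text
(no output)
```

View pics/end.png

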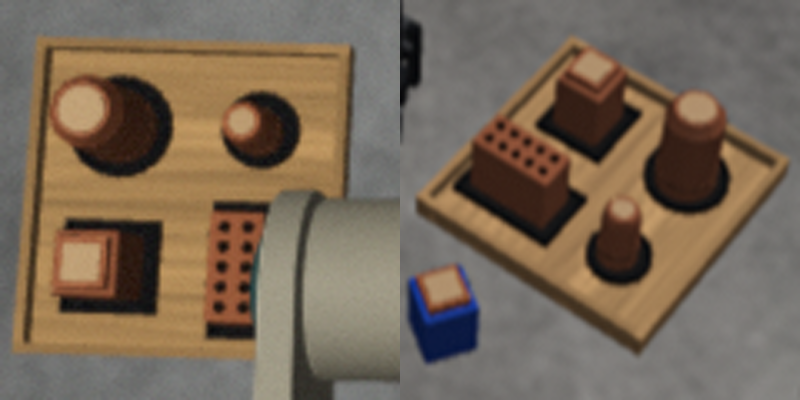

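All four pieces stand upright inside their matching nests, clear of the rims in both views, and the blue cup has not moved.

```bash
python3 -c "
from bench import bot
print(bot.sign_off())"
```

```text
the job is handed in; nothing more can be done
None
```

The tumbler, small cup, square cup and flower holder each stand upright in their matching nests, the look-alikes were left alone, and the job was handed in at about 35 s.

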